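# Swing a tube rack round the bench post into the reader's lane

### The job

Load the long white tube rack into the reader: slide it over the bench by pushing one end and then the other, so that it turns past the orange-capped post, and push it lengthwise into the lane between the aluminium guides until it is fully home against the black stop. Its tubes are open, so push gently with the fingers and never pinch, lift or tip the rack; leave the other loose things on the bench where they are, and finish with the hand clear.

Things in the scene. Friction and masses are not known exactly. Their poses are not given: they have to be found in the camera images.
- rack: Long white microtube rack, a box 220 mm long (its x axis), 58 mm wide (y) and 30 mm high, five open tubes stand up to 20 mm above its top; 0.15 to 0.40 kg. It starts across the way to the lane, beyond the post; pushed square on a long side 25 mm from one end, it turns about a point some 55 mm beyond its middle. Origin at the centre of its underside, z up. Either end may go in first.
- reader: White tube-rack reader fixed to the bench, with an open-topped loading lane in front. Origin on the bench mid-way between the starts of the two parallel guides; +y points into the lane, x across it, z up. The aluminium guides are 24 mm high, 5 mm thick, 72 mm apart inside, run from y = 0 to 175 mm, and flare out before y = 0 to 110 mm apart at y = -30 mm. No raised floor.
- lane_stop (a point): Middle of the face of the black rubber stop (34 mm high) that closes the lane, 175 mm in from the reader's origin; axes as the reader's. Fully home, the rack's leading end meets it: the rack's centre is then 65 mm in and its tail 45 mm short of the reader's origin. The white housing, 260 mm wide and 163 mm high, begins 12 mm behind it.
- post: Fixed upright steel mounting post for bench clamps, 18 mm in diameter with an orange cap 23 mm across, 60 mm high in all, standing before the lane's mouth on the robot's side of the way in. Origin at its foot on the bench. The rack may touch it.
- small_rack: Bystander: short blue tube rack, 108 x 58 x 30 mm, tubes to 50 mm high; origin at the centre of its underside. Leave alone.
- bottle: Bystander: amber bottle with a blue cap, 60 mm in diameter, 125 mm high, standing beside the lane; origin at the centre of its underside. Leave alone.
- tip_box: Bystander: blue pipette tip box, 122 x 84 mm, 50 mm high, with its clear lid open to about 135 mm high on the +y side; origin at the centre of its underside. Leave alone.
- capped_tube: Bystander: clear conical tube with a blue cap lying along its x axis, 130 mm long, 21 mm high; origin on the bench under its middle. Leave alone.
- marker: Bystander: white and red whiteboard pen lying along its x axis, 132 mm long, 17 mm thick; origin on the bench under its middle. Leave alone.
- beaker: Bystander: empty glass beaker, 68 mm across, 85 mm high; origin at the centre of its underside. Leave alone.
- timer: Bystander: small white timer lying flat, 62 x 62 x 18 mm; origin at the centre of its underside. Leave alone.

How it is judged:
By the outcome, as a careful person would: the job done as asked, in the order asked, and still so for the second after the job is handed in, with the robot touching nothing.
It also fails if it takes over 61 s, if anything falls off the work surface, if the arm or the gripper's body presses on something with over 40 N, if the wrist force passes 120 N, or if a joint passes its speed limit or range.

### The arm

A 6-joint arm with a two-finger parallel gripper is mounted at the origin on the work surface. World frame = base frame: x ahead of the robot, y to its left, z up, the work surface at z = 0. Lengths are in mm, angles in rad, forces in N, time in s.
With the tool pointing down it reaches from about 275 to 875 mm from the base axis. Payload 12.5 kg.
Tool frame: the origin (TCP) lies midway between the tips of the shut fingers; the grasp point (between the pads) lies 19 mm behind it; y points along the fingers, z is the direction in which the jaws open and shut, and the axes are right-handed (so a half turn about y gives the same grasp; the last joint's range is limited). The gripper opens to 85 mm and grips with 20 to 120 N. Pads are 22 mm wide; open, the fingers measure 114 mm over their backs; the gripper's body (76 mm by 85 mm) begins 54 mm behind the grasp point. The pads swing forward as they close: fully open they stand 13 mm farther back than shut.
Start: joints at [-1.342, 0.351, 1.652, -0, 1.139, -0.085], TCP at [169.791, -523.121, 231.29] pointing down, gripper open.
Joint ranges: [-2.75, 2.75], [-0.79, 2.1], [0.01, 2.65], [-1.57, 4.71], [0.07, 3.14], [-2.87, 2.87]. Speed limits (rad/s): [2.22, 2.22, 2.79, 3.14, 3.14, 3.14].

### API

Orientations are given as a unit quaternion [w, x, y, z].
In Python, from plant import sense, camera, camera_params, close_job gives the robot as it stands.
- The arm moves only by the shell command python3 -m creep 'ROWS' [FORCE]. ROWS is JSON, a list of rows, each a list of 7 numbers: the opening, from -1 (shut) to 1 (fully open), then the shift along the tool's x, y, z in mm, then the turn, a rotation vector about the tool's x, y, z in rad. A call has 1 to 20 rows; each row shifts and turns the commanded pose from where the row before left it, along the tool's axes as they then stand; what a row does not reach is not made up. A row lasts 1/10 s, in which the tool goes at most 50 mm and 8.59 degrees, less where a joint would pass 70% of its speed; a pose out of reach is approached as far as the arm can. A call is refused whole if a number of a shift passes 50 or a number of a turn 0.15, either way. A call with a gripper value outside its range is refused whole. The fingers move at their own pace and stop on an object; FORCE is the grip in N (left out, the last holds). Time passes only in rows, so rows that do not move let the fingers close. It gives the time, the measured TCP pose, the force and the opening at its end, in the units of the state.
- sense(): the state, without advancing time (a new reading comes with each control period).
- camera(name): name is "side" or "top"; returns the picture (384x512x3 uint8, blue, green, red); there is no depth.
- camera_params(name): a dict with "fx", "fy", "cx", "cy" (pixels), "xyz" and "orientation" of the camera in the world. Camera axes: x right, y down, z forward; pixel columns grow to the right and rows downward; lengths in mm; the calibration is good to about 2 mm. A picture is of the moment at which its call begins. camera_params takes no time and is no camera call.
- close_job(): hands the job in, once; it reports no verdict.
The state is a dict: "time_s": time; "joints": joint angles; "qd": joint speeds; "joint_efforts": joint torques, N m; "tool_pos": TCP position; "ee_rot": TCP orientation; "force": force on the tool from outside, world axes, zero at the start; "moment": the same for the moment, N m; "finger_gap": finger opening in mm.
Only numpy, scipy, OpenCV 4.12 (cv2) and the standard library are available. Lean on these libraries where they do the work, as an engineer would, in place of code of your own. Each camera call takes 0.05 s, during which the arm holds its last target.

## Working session

There is one attempt and no reset: what is moved stays moved. The work goes in short steps, Python scripts to look and compute and a shell command to move; the robot and the scene stay as the last step left them, time stands still between calls to the robot, and variables do not carry over. Pictures are saved under pics/ and viewed, and the job is handed in when it is done.

```bash
ls; mkdir -p pics; python3 - <<'E'
from plant import sense,camera,camera_params
import cv2
s=sense();print({k:s[k] for k in("time_s","tool_pos","ee_rot","finger_gap","force")})
for n in("top","side"):
    cv2.imwrite(f"pics/{n}0.png",camera(n));print(n,camera_params(n))
E
```

```text
pics
{'time_s': 0.0, 'tool_pos': array([ 169.70492985, -522.81662584,  230.75758682]), 'ee_rot': array([ 0.11044393, -0.11050193,  0.69884153, -0.69800571]), 'finger_gap': 85.30115538869423, 'force': array([0.22042215, 0.37340753, 0.00362905])}
top {'fx': 356.26941767437154, 'fy': 356.26941767437154, 'cx': 262.80996779205134, 'cy': 190.30162775674748, 'xyz': array([ 404.49975358, -120.62449579, 1069.52359127]), 'orientation': array([ 0.0517045 , -0.69573466,  0.71471916, -0.04956258])}
side {'fx': 491.5277174251989, 'fy': 491.5277174251989, 'cx': 246.4802594866316, 'cy': 202.06355878967105, 'xyz': array([ 422.20941689, 1010.50163421,  722.29354642]), 'orientation': array([ 0.02999621, -0.03694976,  0.87235107, -0.48655787])}
```

View pics/top0.png

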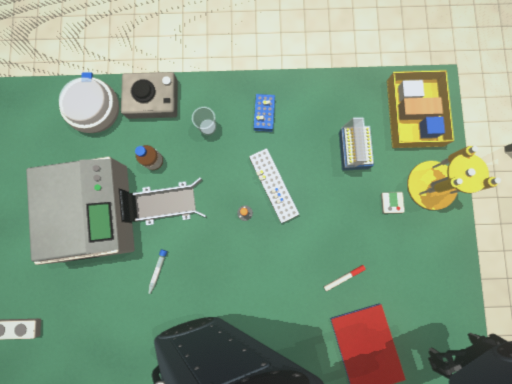

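View pics/side0.png

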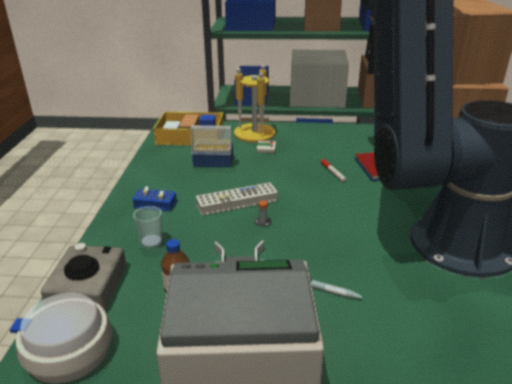

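```bash
cat > h.py <<'E'
import numpy as np,cv2
from plant import sense,camera,camera_params
from scipy.spatial.transform import Rotation as R
def cam(n):
    p=camera_params(n);q=p["orientation"];return p,R.from_quat([q[1],q[2],q[3],q[0]]).as_matrix()
def ray(n,uv,z):
    p,M=cam(n);uv=np.atleast_2d(uv).astype(float)
    d=np.c_[(uv[:,0]-p["cx"])/p["fx"],(uv[:,1]-p["cy"])/p["fy"],np.ones(len(uv))]@M.T
    return p["xyz"]+d*((z-p["xyz"][2])/d[:,2])[:,None]
def proj(n,P):
    p,M=cam(n);c=(np.atleast_2d(P)-p["xyz"])@M
    return np.c_[c[:,0]/c[:,2]*p["fx"]+p["cx"],c[:,1]/c[:,2]*p["fy"]+p["cy"]]
E
python3 - <<'E'
from h import *
a=cv2.imread("pics/top0.png")
cv2.imwrite("pics/c0.png",cv2.resize(a[125:275,120:310],None,fx=4,fy=4,interpolation=cv2.INTER_CUBIC))
hsv=cv2.cvtColor(a,cv2.COLOR_BGR2HSV)
m=((hsv[...,1]<70)&(hsv[...,2]>140)).astype(np.uint8)*255
m=cv2.morphologyEx(m,cv2.MORPH_CLOSE,np.ones((7,7)))
for c in cv2.findContours(m,0,1)[0]:
    if cv2.contourArea(c)>300: r=cv2.minAreaRect(c);print(r,ray("top",r[0],30)[0,:2],)
s=sense();print(s["time_s"],proj("top",[s["tool_pos"]]))
print(ray("top",[[120,190],[200,190],[300,190],[274,100],[274,300]],0)[:,:2].round())
E
```

```text
((17.5, 329.5), (19.0, 35.0), 90.0) [179.66043186 577.57285901]
((392.92388916015625, 202.4340057373047), (22.37157440185547, 22.442819595336914), 85.91438293457031) [ 508.28510818 -499.39537846]
((168.498779296875, 201.82516479492188), (40.05192184448242, 71.35175323486328), 81.46923065185547) [527.91984447 158.44548085]
((70.26718139648438, 210.10604858398438), (102.03180694580078, 88.27615356445312), 85.08343505859375) [511.3025704 446.5061038]
((273.4000244140625, 184.8000030517578), (75.13188171386719, 21.466251373291016), 63.43495178222656) [ 570.12144306 -151.18061623]
((356.9375915527344, 140.83399963378906), (48.194915771484375, 29.3400936126709), 84.64417266845703) [ 696.94641672 -406.14137436]
((204.50001525878906, 119.0), (27.577163696289062, 23.33452033996582), 45.0) [778.18956136  51.8129066 ]
((263.4183044433594, 110.8073959350586), (14.159872055053711, 28.38212013244629), 3.5763344764709473) [ 799.07532228 -127.82106608]
((412.9864196777344, 88.2821044921875), (17.77781105041504, 21.27099609375), 86.42366790771484) [ 858.15297675 -588.4992285 ]
((255.5, 170.0), (340.0, 511.0), 90.0) [616.10792133 -99.36703537]
0.1 [[447.39799919 342.97888911]]
[[ 572.  314.]
 [ 565.   71.]
 [ 557. -232.]
 [ 845. -162.]
 [ 236. -143.]]
```

View pics/c0.png

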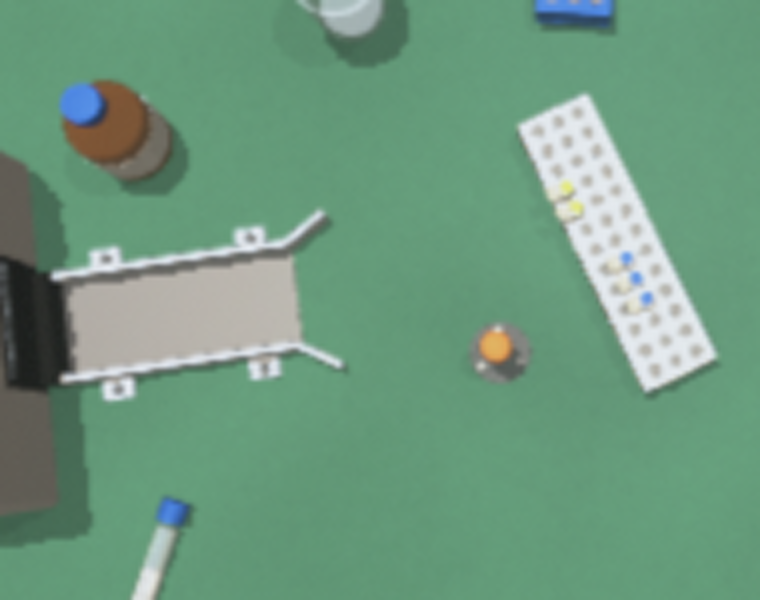

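```bash
python3 - <<'E'
from h import *
f=lambda L,z:(ray("top",np.array(L)/4+[120,125],z)[:,:2]).round(1)
r=f([(587,95),(518,125),(716,357),(648,392)],30);print("rack",r.tolist(),r.mean(0))
print(np.linalg.norm(r[0]-r[2]),np.linalg.norm(r[0]-r[1]))
v=(r[0]+r[1]-r[2]-r[3]);print("ang",np.degrees(np.arctan2(v[1],v[0])))
g=f([(288,247),(300,346),(55,276),(65,379),(323,213),(342,366)],24);print("guides",g.tolist())
print("post",f([(495,346)],60), "foot",f([(502,358)],0))
print("bottle",f([(130,150)],0),"beaker",f([(352,20)],0),"tube",f([(160,555)],20))
print("small",f([(575,18)],30))
E
```

```text
rack [[680.1, -134.6], [658.5, -82.4], [481.1, -223.2], [457.0, -172.7]] [ 569.175 -153.225]
217.83241264788856 56.49247737531078
ang 24.069915948541755
guides [[571.8, 90.6], [497.9, 81.7], [554.8, 263.5], [478.3, 254.2], [596.8, 64.6], [482.3, 50.8]]
post [[490.9 -63.8]] foot [[486.9 -65.5]]
bottle [[654.4 217.1]] beaker [[753.  46.]] tube [[349.4 183.7]]
small [[ 740.1 -127.2]]
```

```bash
cat >> h.py <<'E'
def st():
    s=sense();q=s["ee_rot"];M=R.from_quat([q[1],q[2],q[3],q[0]]).as_matrix()
    print("t",round(s["time_s"],2),"tcp",s["tool_pos"].round(1),"F",s["force"].round(1),"gap",round(s["finger_gap"],1),"J",s["joints"].round(2))
    print("tool axes x,y,z (world):",M[:,0].round(3),M[:,1].round(3),M[:,2].round(3), "x-azimuth",round(np.degrees(np.arctan2(M[1,0],M[0,0])),1))
    return s,M
def goto(P,az=None):
    "shift needed in tool axes to reach world point P; az: desired azimuth of tool x (deg)"
    s,M=st();d=M.T@(np.array(P)-s["tool_pos"]);print("tool shift",d.round(1),"norm",np.linalg.norm(d).round(1))
    if az is not None:
        c=np.degrees(np.arctan2(M[1,0],M[0,0]));w=(az-c+180)%360-180
        print("turn about world z deg",round(w,1),"-> tool y rad",round(-np.radians(w),3))
E
python3 -c "
from h import *
goto([0,0,0])"
```

```text
t 0.1 tcp [ 169.7 -522.9  230.8] F [-0.5 -0.4 -0.4] gap 85.7 J [-1.34  0.35  1.65  0.    1.14 -0.08]
tool axes x,y,z (world): [-0.951 -0.309 -0.   ] [-0.     0.001 -1.   ] [ 0.309 -0.951 -0.001] x-azimuth -162.0
tool shift [ 1.000e-01  2.314e+02 -5.495e+02] norm 596.2
```

```bash
python3 -c "
from h import *
goto([672.6,-176,231],-156)"
```

```text
t 0.1 tcp [ 169.7 -522.9  230.8] F [-0.5 -0.4 -0.4] gap 85.7 J [-1.34  0.35  1.65  0.    1.14 -0.08]
tool axes x,y,z (world): [-0.951 -0.309 -0.   ] [-0.     0.001 -1.   ] [ 0.309 -0.951 -0.001] x-azimuth -162.0
tool shift [-5.854e+02  1.000e-01 -1.747e+02] norm 610.9
turn about world z deg 6.0 -> tool y rad -0.105
```

```bash
python3 -m creep '[[-1,-15,0,-5,0,0,0],[-1,-32,0,-9.5,0,0,0],[-1,-32,0,-9.5,0,0,0],[-1,-32,0,-9.5,0,0,0],[-1,-32,0,-9.5,0,0,0],[-1,-32,0,-9.5,0,0,0],[-1,-32,0,-9.5,0,0,0],[-1,-32,0,-9.5,0,0,0],[-1,-32,0,-9.5,0,0,0],[-1,-32,0,-9.5,0,0,0],[-1,-32,0,-9.5,0,0,0],[-1,-32,0,-9.5,0,0,0],[-1,-32,0,-9.5,0,0,0],[-1,-32,0,-9.5,0,0,0],[-1,-32,0,-9.5,0,0,0],[-1,-32,0,-9.5,0,0,0],[-1,-32,0,-9.5,0,0,0],[-1,-32,0,-9.5,0,-0.05,0],[-1,-15,0,-5,0,-0.055,0],[-1,0,0,0,0,0,0]]'; python3 -c "
from h import *
goto([672.6,-176,80],-156)
cv2.imwrite('pics/t1.png',camera('top'));cv2.imwrite('pics/s1.png',camera('side'))"
```

```text
time_s: 2.1
tool_pos: [663.4, -179.6, 230.5]
ee_rot: [0.148, -0.148, 0.692, -0.691]
force: [0.1, -0.6, -0.0]
finger_gap: 0.0
t 2.1 tcp [ 663.4 -179.6  230.5] F [ 0.1 -0.6 -0. ] gap 0.0 J [-0.33  0.61  1.25  0.    1.28  0.82]
tool axes x,y,z (world): [-0.912 -0.41   0.   ] [-0.001  0.001 -1.   ] [ 0.41  -0.912 -0.001] x-azimuth -155.8
tool shift [ -9.9 150.5   0.6] norm 150.9
turn about world z deg -0.2 -> tool y rad 0.004
```

```bash
python3 -m creep '[[-1,-3,25,4,0,0,0],[-1,-3,40,4,0,0,0],[-1,-3,40,2,0,0,0],[-1,0,40,0,0,0,0],[-1,0,0,0,0,0,0]]'; python3 -c "
from h import *
st()
cv2.imwrite('pics/t1.png',camera('top'));cv2.imwrite('pics/s1.png',camera('side'))
a=np.hstack([cv2.resize(cv2.imread('pics/t1.png')[100:250,220:345],(375,450)),cv2.resize(cv2.imread('pics/s1.png')[90:240,180:305],(375,450))])
cv2.imwrite('pics/m1.png',a)"
```

```text
time_s: 2.7
tool_pos: [670.9, -187.3, 80.9]
ee_rot: [0.143, -0.149, 0.694, -0.69]
force: [-0.5, 0.7, 0.3]
finger_gap: -0.3
t 2.7 tcp [ 670.9 -187.3   80.9] F [-0.5  0.7  0.3] gap -0.3 J [-0.34  0.78  1.33 -0.    1.04  0.82]
tool axes x,y,z (world): [-0.914 -0.405  0.007] [-0.009  0.003 -1.   ] [ 0.405 -0.914 -0.007] x-azimuth -156.1
```

View pics/m1.png

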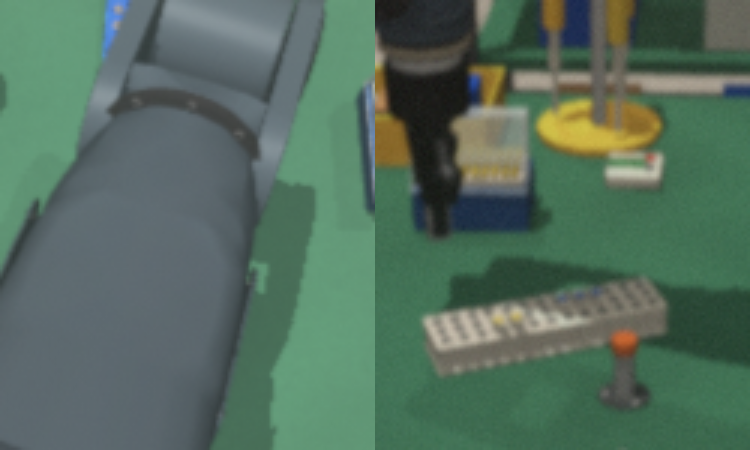

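```bash
python3 -m creep '[[-1,0,25,0,0,0,0],[-1,0,25,0,0,0,0],[-1,0,13,0,0,0,0],[-1,0,4,0,0,0,0],[-1,0,0,0,0,0,0]]'; python3 -c "
from h import *
st()
c=np.array([569.2,-153.2]);s,M=sense(),0
n=np.array([-.407,.913]);u=np.array([.913,.407]);d=s['tool_pos'][:2]-c;print('along',d@u,'across',d@n)
cv2.imwrite('pics/s2.png',cv2.resize(camera('side')[90:240,180:330],(600,600)))"
```

```text
time_s: 3.3
tool_pos: [675.3, -188.0, 20.7]
ee_rot: [-0.147, 0.146, -0.691, 0.692]
force: [0.7, -0.4, 0.7]
finger_gap: 0.3
t 3.3 tcp [ 675.3 -188.    20.7] F [ 0.7 -0.4  0.7] gap 0.3 J [-0.34  0.86  1.34  0.    0.94  0.81]
tool axes x,y,z (world): [-0.914 -0.406 -0.001] [ 0.001 -0.001 -1.   ] [ 0.406 -0.914  0.001] x-azimuth -156.0
along 82.6674136952112 across -74.92857692242103
```

View pics/s2.png

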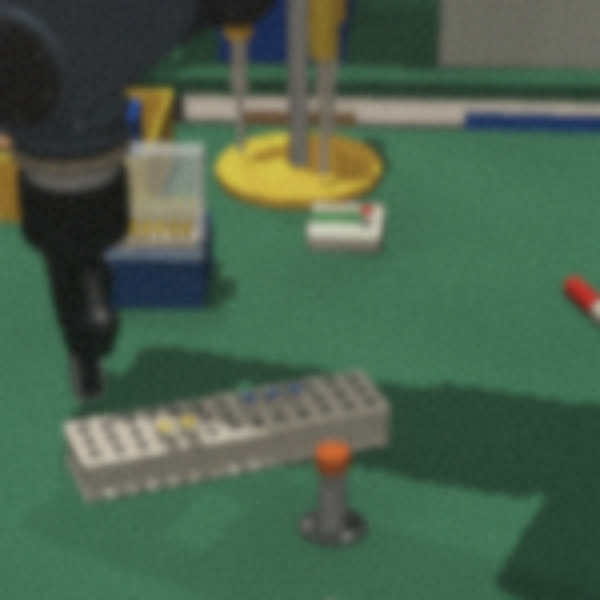

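```bash
python3 -m creep '[[-1,0,3,-4,0,0,0],[-1,0,0,-6,0,0,0],[-1,0,0,-6,0,0,0],[-1,0,0,-5,0,0,0],[-1,0,0,0,0,0,0]]'; python3 -c "
from h import *
st()"
```

```text
time_s: 3.85
tool_pos: [665.9, -167.6, 16.5]
ee_rot: [0.147, -0.147, 0.692, -0.692]
force: [0.0, 0.2, 0.0]
finger_gap: 0.4
t 3.85 tcp [ 665.9 -167.6   16.5] F [0.  0.2 0. ] gap 0.4 J [-0.31  0.84  1.39  0.    0.91  0.84]
tool axes x,y,z (world): [-0.913 -0.407  0.   ] [-0.  0. -1.] [ 0.407 -0.913 -0.   ] x-azimuth -156.0
```

```bash
python3 -m creep '[[-1,0,0,-4,0,0,0],[-1,0,1,-4,0,0,0],[-1,-1.5,0,-5,0,-0.036,0],[-1,-1.5,0,-5,0,-0.036,0],[-1,-1.5,0,-5,0,-0.036,0],[-1,-1.5,0,-5,0,-0.036,0],[-1,-1.5,0,-5,0,-0.036,0],[-1,-1.5,0,-5,0,-0.036,0]]'; python3 -c "
from h import *
st()
cv2.imwrite('pics/s3.png',camera('side'));cv2.imwrite('pics/t3.png',camera('top'))
a=np.hstack([cv2.resize(cv2.imread('pics/t3.png')[100:250,200:325],(375,450)),cv2.resize(cv2.imread('pics/s3.png')[120:270,180:305],(375,450))])
cv2.imwrite('pics/m3.png',a)"
```

```text
time_s: 4.65
tool_pos: [656.0, -130.2, 15.3]
ee_rot: [-0.222, 0.222, -0.671, 0.671]
force: [0.3, 0.2, -0.5]
finger_gap: -0.0
t 4.65 tcp [ 656.  -130.2   15.3] F [ 0.3  0.2 -0.5] gap -0.0 J [-0.27  0.82  1.44  0.    0.88  0.67]
tool axes x,y,z (world): [-0.803 -0.596 -0.   ] [ 0. -0. -1.] [ 0.596 -0.803  0.   ] x-azimuth -143.4
```

View pics/m3.png

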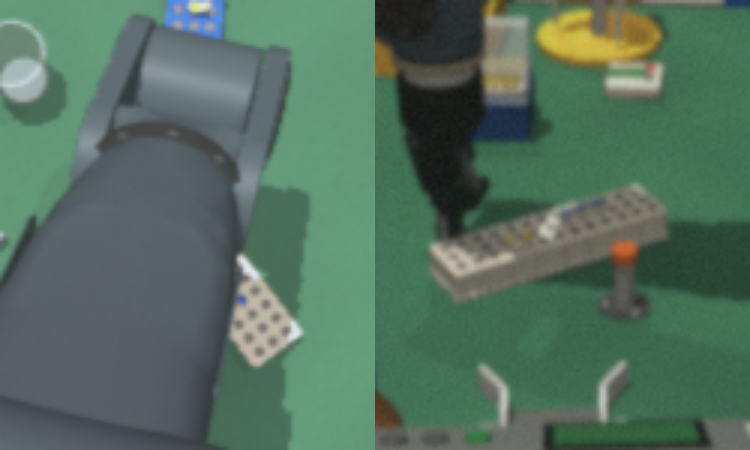

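```bash
python3 -m creep '[[-1,-1.5,0,-5,0,-0.036,0],[-1,-1.5,0,-5,0,-0.036,0],[-1,-1.5,0,-5,0,-0.036,0],[-1,-1.5,0,-5,0,-0.036,0],[-1,-1.5,0,-5,0,-0.036,0],[-1,-1.5,0,-5,0,-0.036,0],[-1,-1.5,0,-5,0,-0.036,0],[-1,-1.5,0,-5,0,-0.036,0],[-1,-1.5,0,-5,0,-0.036,0],[-1,-1.5,0,-5,0,-0.036,0]]'; python3 -c "
from h import *
st()
cv2.imwrite('pics/s4.png',cv2.resize(camera('side')[150:270,190:310],(720,600)))"
```

```text
time_s: 5.75
tool_pos: [630.8, -84.8, 15.4]
ee_rot: [-0.338, 0.338, -0.621, 0.621]
force: [1.5, -0.6, 1.0]
finger_gap: -0.1
t 5.75 tcp [630.8 -84.8  15.4] F [ 1.5 -0.6  1. ] gap -0.1 J [-0.21  0.77  1.54  0.    0.83  0.37]
tool axes x,y,z (world): [-0.542 -0.84  -0.   ] [ 0.  0. -1.] [ 0.84  -0.542  0.   ] x-azimuth -122.8
```

View pics/s4.png

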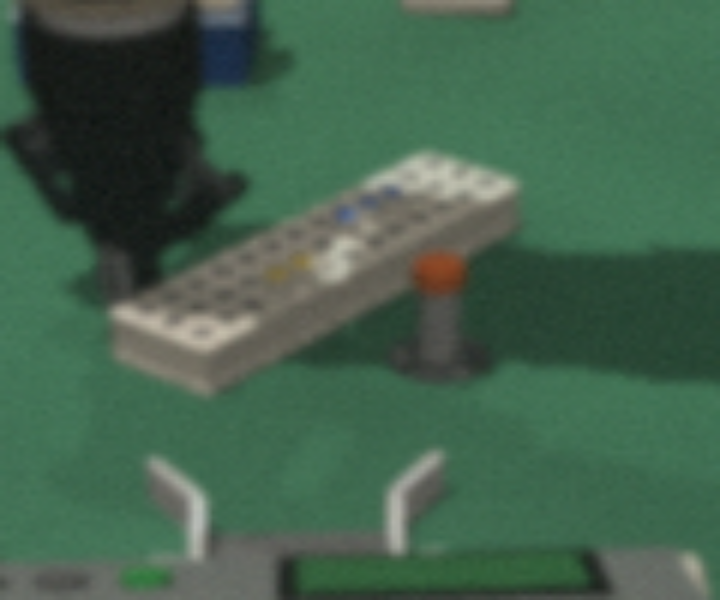

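```bash
cat >> h.py <<'E'
O=np.array([534.9,86.2]);D=np.array([-.105,.9945]);L=np.array([.9945,.105]);post=np.array([490.,-64.5])
def rack(name,pB,pA):
    "pB,pA: two top-corner pixels each at ends B,A"
    b=ray(name,pB,30)[:,:2];a=ray(name,pA,30)[:,:2];c=np.r_[a,b].mean(0);v=b.mean(0)-a.mean(0)
    th=np.degrees(np.arctan2(v[1],v[0]));u=v/np.linalg.norm(v);n=np.array([-u[1],u[0]])
    print("rack c",c.round(1),"th",th.round(1),"len",np.linalg.norm(v).round(1),"w",np.linalg.norm(b[0]-b[1]).round(1),np.linalg.norm(a[0]-a[1]).round(1))
    print(" reader frame: lateral",((c-O)@L).round(1),"in",((c-O)@D).round(1),"tilt from lane",(th-96).round(1),"| post clearance",((post-c)@n-29-9).round(1))
    t=sense()["tool_pos"][:2]-c;print(" tcp along",(t@u).round(1),"across",(t@n).round(1))
    return c,u,n
E
python3 -c "
from h import *
f=lambda L:np.array(L)/[6,5]+[190,150]
rack('side',f([(112,318),(207,352)]),f([(427,152),(518,187)]))"
```

```text
rack c [ 546.7 -119.1] th 55.5 len 218.7 w 53.5 58.9
 reader frame: lateral -9.8 in -205.5 tilt from lane -40.5 | post clearance 39.7
 tcp along 76.1 across -49.2
```

```bash
python3 -m creep '[[-1,-1.5,0,-5,0,-0.036,0],[-1,-1.5,0,-5,0,-0.036,0],[-1,-1.5,0,-5,0,-0.036,0],[-1,-1.5,0,-5,0,-0.036,0],[-1,-1.5,0,-5,0,-0.036,0],[-1,-1.5,0,-5,0,-0.036,0],[-1,-1.5,0,-5,0,-0.036,0],[-1,0,0,0,0,0,0]]'; python3 -c "
from h import *
st()
cv2.imwrite('pics/s5.png',cv2.resize(camera('side')[150:270,190:310],(720,600)))"
```

```text
time_s: 6.6
tool_pos: [604.1, -59.7, 15.3]
ee_rot: [0.413, -0.413, 0.574, -0.574]
force: [0.2, -0.3, -0.3]
finger_gap: 0.3
t 6.6 tcp [604.1 -59.7  15.3] F [ 0.2 -0.3 -0.3] gap 0.3 J [-0.18  0.73  1.63  0.    0.78  0.15]
tool axes x,y,z (world): [-0.317 -0.948  0.   ] [-0.  0. -1.] [ 0.948 -0.317 -0.   ] x-azimuth -108.5
```

View pics/s5.png

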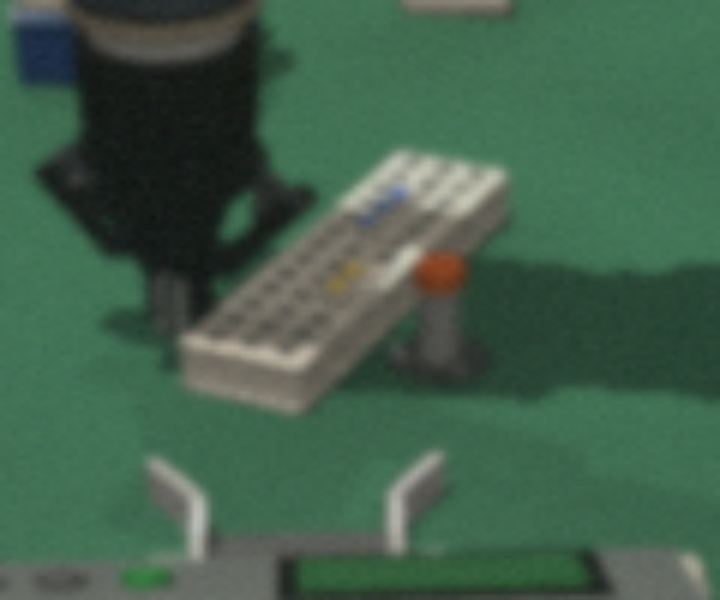

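```bash
python3 -c "
from h import *
f=lambda L:np.array(L)/[6,5]+[190,150]
c,u,n=rack('side',f([(184,345),(302,368)]),f([(402,150),(508,173)]))
for s,a in((-85,29+45),):
  P=c+s*u+a*n;print('pre A',P)
  goto([*P,15])
"
```

```text
rack c [ 532.1 -114.8] th 69.6 len 220.1 w 54.9 57.2
 reader frame: lateral -23.9 in -199.6 tilt from lane -26.4 | post clearance 19.0
 tcp along 76.7 across -48.6
pre A [ 433.04796087 -168.61297572]
t 6.65 tcp [604.4 -59.9  15.3] F [ 0.6 -0.5 -0.2] gap 0.5 J [-0.18  0.74  1.63  0.    0.78  0.15]
tool axes x,y,z (world): [-0.319 -0.948 -0.   ] [-0.  0. -1.] [ 0.948 -0.319 -0.   ] x-azimuth -108.6
tool shift [ 157.6    0.4 -127.8] norm 202.9
```

```bash
python3 -m creep '[[-1,0,0,8,0,0,0],[-1,0,0,8,0,0,0],[-1,0,-20,4,0,0,0],[-1,0,-30,0,0,0,0],[-1,0,-30,0,0,0,0],[-1,15,-10,-14,0,0,0],[-1,25,0,-23,0,0,0],[-1,25,0,-23,0,0,0],[-1,25,0,-23,0,0,0],[-1,25,0,-23,0,0,0],[-1,25,0,-23,0,0,0],[-1,18,0,-16,0,0,0],[-1,0,0,-3,0,0,0],[-1,0,0,0,0,0,0]]'; python3 -c "
from h import *
goto([433,-168.6,14],-110)
cv2.imwrite('pics/s6.png',cv2.resize(camera('side')[130:270,190:330],(600,600)))
cv2.imwrite('pics/t6.png',camera('top'))"
```

```text
time_s: 8.05
tool_pos: [433.4, -169.6, 105.6]
ee_rot: [-0.413, 0.412, -0.574, 0.575]
force: [0.4, 0.4, -0.3]
finger_gap: 0.2
t 8.05 tcp [ 433.4 -169.6  105.6] F [ 0.4  0.4 -0.3] gap 0.2 J [-0.47  0.39  1.97  0.    0.78 -0.15]
tool axes x,y,z (world): [-0.32  -0.948 -0.   ] [ 0.001 -0.    -1.   ] [ 0.948 -0.32   0.001] x-azimuth -108.6
tool shift [-0.8 91.6 -0.8] norm 91.6
turn about world z deg -1.4 -> tool y rad 0.024
```

View pics/t6.png

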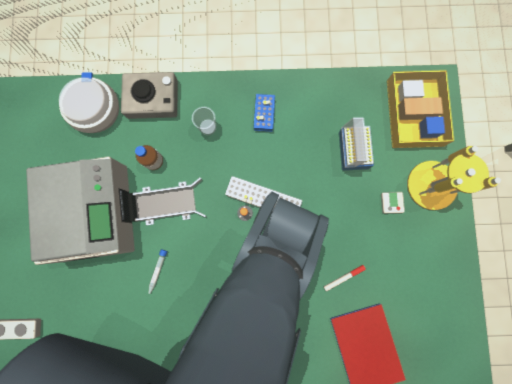

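View pics/s6.png

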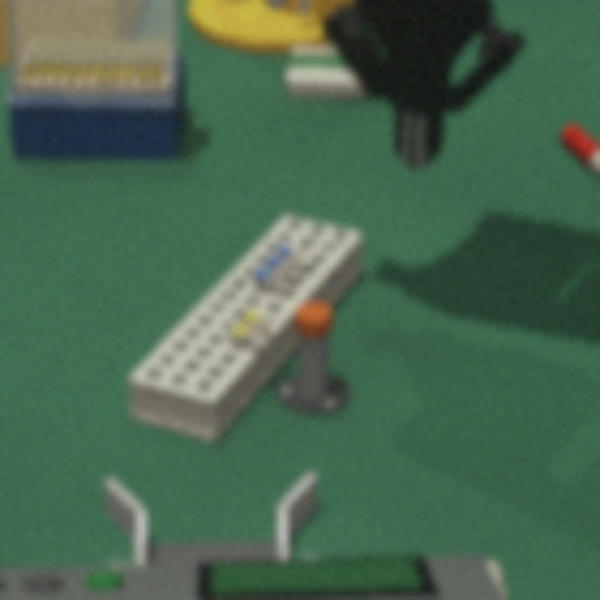

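```bash
python3 -m creep '[[-1,0,20,0,0,0.02,0],[-1,0,30,0,0,0,0],[-1,0,28,0,0,0,0],[-1,0,13,0,0,0,0],[-1,0,0,6,0,0,0],[-1,0,0,6,0,0,0],[-1,0,0,6,0,0,0],[-1,0,0,6,0,0,0],[-1,0,0,5,0,0,0],[-1,1.5,0,5,0,-0.036,0],[-1,1.5,0,5,0,-0.036,0],[-1,1.5,0,5,0,-0.036,0],[-1,1.5,0,5,0,-0.036,0],[-1,1.5,0,5,0,-0.036,0]]'; python3 -c "
from h import *
st()
cv2.imwrite('pics/s7.png',cv2.resize(camera('side')[150:270,190:310],(720,600)))"
```

```text
time_s: 9.55
tool_pos: [482.5, -193.1, 14.6]
ee_rot: [-0.458, 0.458, -0.539, 0.539]
force: [-0.8, -0.4, 0.7]
finger_gap: -0.1
t 9.55 tcp [ 482.5 -193.1   14.6] F [-0.8 -0.4  0.7] gap -0.1 J [-0.47  0.63  1.87 -0.    0.65 -0.31]
tool axes x,y,z (world): [-0.162 -0.987  0.   ] [-0. -0. -1.] [ 0.987 -0.162 -0.   ] x-azimuth -99.3
```

View pics/s7.png

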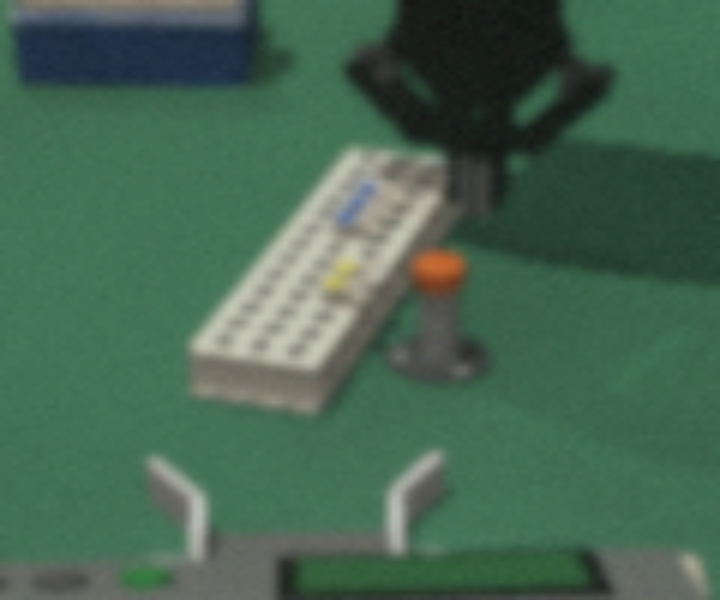

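```bash
python3 -c "
from h import *
f=lambda L:np.array(L)/[6,5]+[190,150]
c,u,n=rack('side',f([(192,348),(322,366)]),f([(350,147),(462,163)]))
"
```

```text
rack c [ 541.  -117.8] th 77.5 len 217.5 w 57.9 57.2
 reader frame: lateral -15.3 in -203.5 tilt from lane -18.5 | post clearance 23.4
 tcp along -86.4 across 40.0
```

```bash
python3 -m creep '[[-1,1.5,0,5,0,-0.036,0],[-1,1.5,0,5,0,-0.036,0],[-1,1.5,0,5,0,-0.036,0],[-1,1.5,0,5,0,-0.036,0],[-1,1.5,0,5,0,-0.036,0],[-1,1.5,0,5,0,-0.036,0],[-1,1.5,0,5,0,-0.036,0],[-1,1,0,3,0,-0.02,0],[-1,0,0,0,0,0,0]]'; python3 -c "
from h import *
st()
cv2.imwrite('pics/s8.png',cv2.resize(camera('side')[150:270,190:310],(720,600)))"
```

```text
time_s: 10.5
tool_pos: [519.9, -206.1, 14.5]
ee_rot: [0.526, -0.526, 0.472, -0.473]
force: [0.0, -0.2, 0.3]
finger_gap: 0.2
t 10.5 tcp [ 519.9 -206.1   14.5] F [ 0.  -0.2  0.3] gap 0.2 J [-0.46  0.67  1.76  0.    0.7  -0.57]
tool axes x,y,z (world): [ 0.108 -0.994  0.   ] [ 0. -0. -1.] [0.994 0.108 0.   ] x-azimuth -83.8
```

View pics/s8.png

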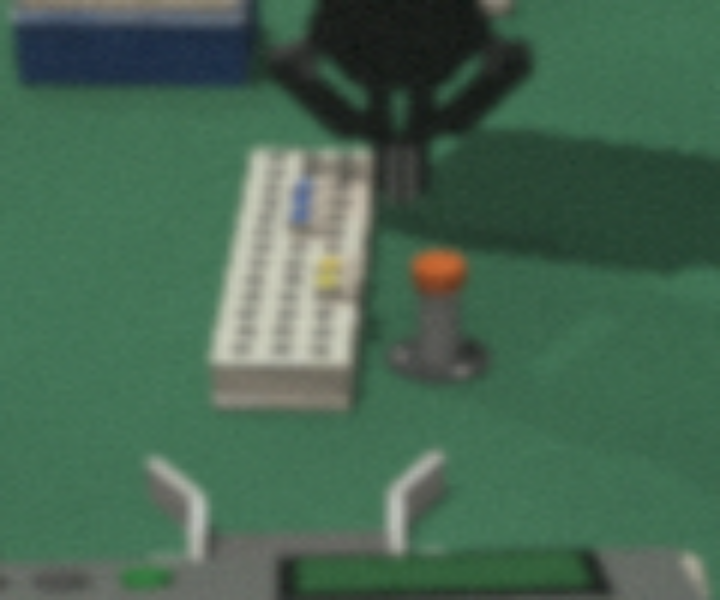

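```bash
python3 -c "
from h import *
f=lambda L:np.array(L)/[6,5]+[190,150]
c,u,n=rack('side',f([(212,363),(353,365)]),f([(253,147),(372,150)]))
g=(ray('side',f([(206,495),(388,492),(148,457),(443,452)]),24)[:,:2]-O);print((g@L).round(1),(g@D).round(1))
"
```

```text
rack c [ 558.  -117.4] th 92.6 len 222.8 w 59.2 57.8
 reader frame: lateral 1.6 in -204.9 tilt from lane -3.4 | post clearance 27.6
 tcp along -86.8 across 42.3
[ 37.9 -33.3  61.9 -56.1] [  6.1   6.1 -24.8 -24.9]
```

```bash
python3 -m creep '[[-1,0,0,-6,0,0,0],[-1,0,0,-8,0,0,0],[-1,15,0,-8,0,0,0],[-1,25,0,-8,0,0,0],[-1,25,0,0,0,0,0],[-0.5,20,0,0,0,0,0],[-0.5,0,0,0,0,0,0]]'; python3 -c "
from h import *
st()
cv2.imwrite('pics/t9.png',cv2.resize(camera('top')[150:250,180:320],(800,571),interpolation=cv2.INTER_CUBIC))"
```

```text
time_s: 11.25
tool_pos: [498.4, -295.8, 14.5]
ee_rot: [-0.526, 0.526, -0.473, 0.473]
force: [-0.2, -0.6, 0.3]
finger_gap: 21.4
t 11.25 tcp [ 498.4 -295.8   14.5] F [-0.2 -0.6  0.3] gap 21.4 J [-0.62  0.7   1.71 -0.    0.73 -0.72]
tool axes x,y,z (world): [ 0.105 -0.994  0.001] [ 0.001 -0.001 -1.   ] [0.994 0.105 0.001] x-azimuth -84.0
```

View pics/t9.png

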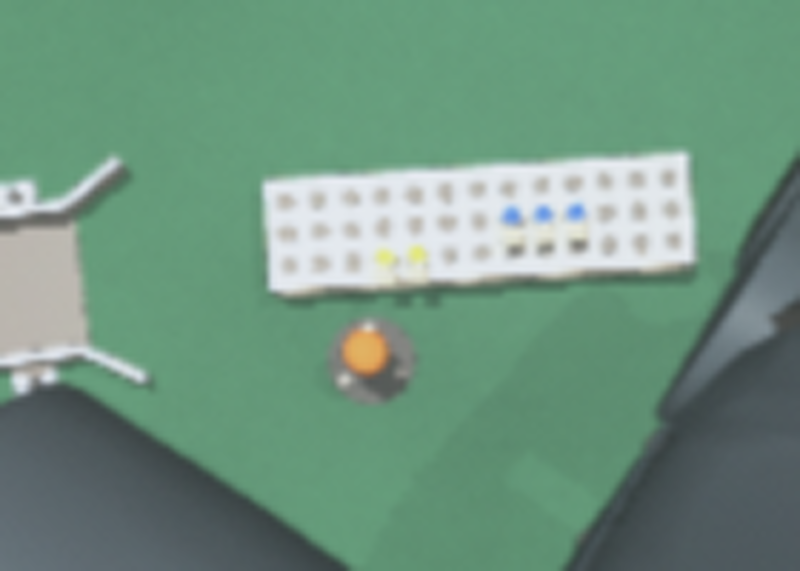

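```bash
python3 -c "
from h import *
f=lambda L:np.array(L)/(800/140)+[180,150]
c,u,n=rack('top',f([(263,181),(270,291)]),f([(688,153),(694,264)]))
g=(ray('top',f([(70,205),(90,350),(120,162),(148,378)]),24)[:,:2]-O);print((g@L).round(1),(g@D).round(1))
e=(c-110*u-O);print('tail lat',e@L,e@D,'head',(c+110*u-O)@L)
goto([*(c-145*u),14],-84)
"
```

```text
rack c [ 558.8 -122.5] th 92.2 len 219.6 w 57.5 58.1
 reader frame: lateral 1.8 in -210.1 tilt from lane -3.8 | post clearance 28.5
 tcp along -169.4 across 67.2
[ 39.7 -36.9  58.9 -55.1] [ -0.5  -2.9 -28.7 -30.9]
tail lat -5.526731915036503 -319.8087155144895 head 9.220072041146265
t 11.3 tcp [ 498.1 -294.4   14.2] F [-0.4  0.2 -0.3] gap 21.1 J [-0.61  0.7   1.71  0.    0.73 -0.72]
tool axes x,y,z (world): [ 0.106 -0.994 -0.   ] [-0.  0. -1.] [ 0.994  0.106 -0.   ] x-azimuth -83.9
tool shift [-19.8   0.2  68.7] norm 71.5
turn about world z deg -0.1 -> tool y rad 0.001
```

```bash
python3 -m creep '[[-0.5,0,0,20,0,0,0],[-0.5,0,0,26,0,0,0],[-0.5,0,0,20,0,0,0],[-0.5,0,0,10,0,0,0],[-0.5,-10,0,0,0,0,0],[-0.5,-10,0,0,0,0,0],[-0.5,-6,0,0,0,0,0],[-0.5,-6,0,0,0,0,0],[-0.5,-6,0,0,0,0,0],[-0.5,-6,0,0,0,0,0],[-0.5,-6,0,0,0,0,0],[-0.5,-6,0,0,0,0,0],[-0.5,-6,0,0,0,0,0],[-0.5,0,0,0,0,0,0]]'; python3 -c "
from h import *
s,M=st();e=s['tool_pos'][:2]-O;print(e@L,e@D)
cv2.imwrite('pics/s10.png',cv2.resize(camera('side')[150:270,190:310],(720,600)))
cv2.imwrite('pics/t10.png',cv2.resize(camera('top')[150:250,180:320],(800,571),interpolation=cv2.INTER_CUBIC))"
```

```text
time_s: 12.7
tool_pos: [567.7, -223.1, 14.3]
ee_rot: [-0.526, 0.526, -0.472, 0.472]
force: [0.0, 0.2, 0.0]
finger_gap: 21.3
t 12.7 tcp [ 567.7 -223.1   14.3] F [0.  0.2 0. ] gap 21.3 J [-0.45  0.74  1.62  0.    0.78 -0.56]
tool axes x,y,z (world): [ 0.108 -0.994 -0.   ] [-0.  0. -1.] [ 0.994  0.108 -0.   ] x-azimuth -83.8
0.12959024254214313 -311.00814198186265
```

View pics/t10.png

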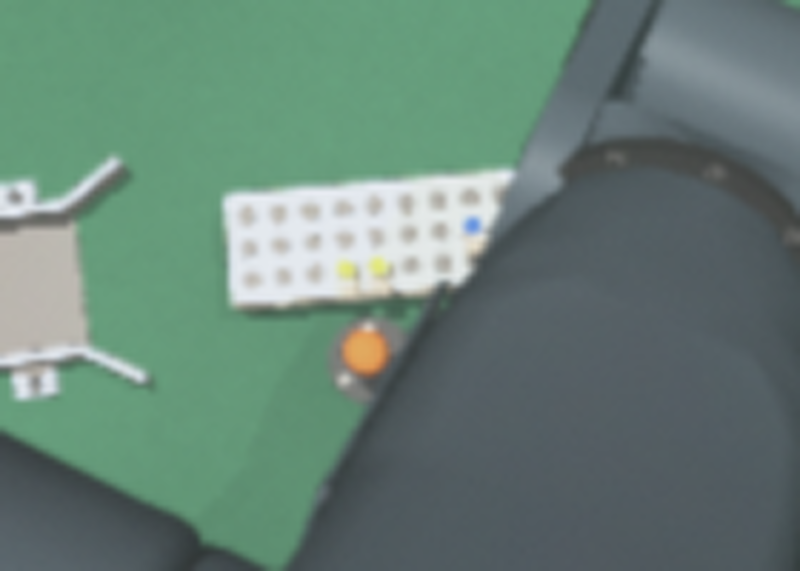

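View pics/s10.png

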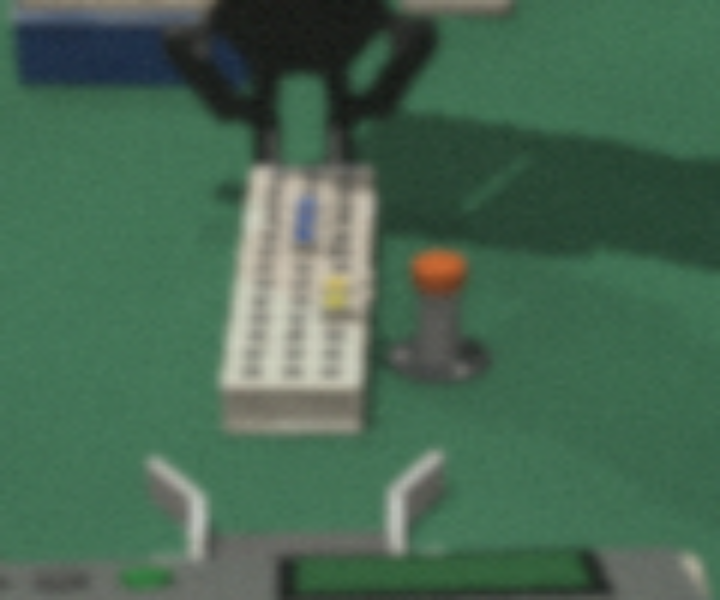

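```bash
python3 -c "
from h import *
f=lambda L:np.array(L)/(800/140)+[180,150]
g=(ray('top',f([(224,196),(231,306),(512,169)]),30)[:,:2]);h=g-O;print((h@L).round(1),(h@D).round(1))
v=g[0]-g[2];print('th',np.degrees(np.arctan2(v[1],v[0])))
f=lambda L:np.array(L)/[6,5]+[190,150]
rack('side',f([(221,388),(363,388)]),f([(250,166),(376,170)]))
"
```

```text
[ 32.8 -24.6  27.1] [ -81.1  -78.2 -230.7]
th 93.86233491483198
rack c [553.6 -95.6] th 93.6 len 221.0 w 58.7 60.4
 reader frame: lateral -0.5 in -182.8 tilt from lane -2.4 | post clearance 23.6
 tcp along -128.7 across -6.1
```

```bash
python3 -m creep '[[-0.5,-6,0,0,0,0,0],[-0.5,-6,0,0,0,0,0],[-0.5,-6,0,0,0,0,0],[-0.5,-6,0,0,0,0,0],[-0.5,-6,0,0,0,0,0],[-0.5,-6,0,0,0,0,0],[-0.5,-6,0,0,0,0,0],[-0.5,-6,0,0,0,0,0],[-0.5,-6,0,0,0,0,0],[-0.5,-6,0,0,0,0,0],[-0.5,-6,0,0,0,0,0],[-0.5,0,0,0,0,0,0]]'; python3 -c "
from h import *
s,M=st();e=s['tool_pos'][:2]-O;print(e@L,e@D)
cv2.imwrite('pics/s11.png',cv2.resize(camera('side')[150:270,190:310],(720,600)))
cv2.imwrite('pics/t11.png',cv2.resize(camera('top')[150:250,180:320],(800,571),interpolation=cv2.INTER_CUBIC))"
```

```text
time_s: 14.0
tool_pos: [560.5, -157.5, 14.3]
ee_rot: [0.526, -0.526, 0.472, -0.472]
force: [-0.0, 0.2, 0.0]
finger_gap: 21.2
t 14.0 tcp [ 560.5 -157.5   14.3] F [-0.   0.2  0. ] gap 21.2 J [-0.35  0.7   1.7   0.    0.74 -0.46]
tool axes x,y,z (world): [ 0.108 -0.994 -0.   ] [-0.  0. -1.] [ 0.994  0.108 -0.   ] x-azimuth -83.8
-0.12765982700782885 -245.00609613729085
```

View pics/t11.png

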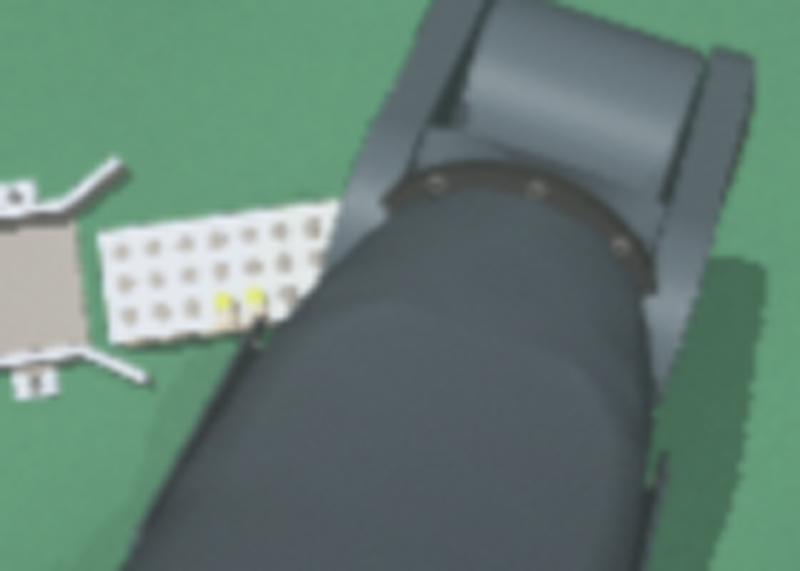

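View pics/s11.png

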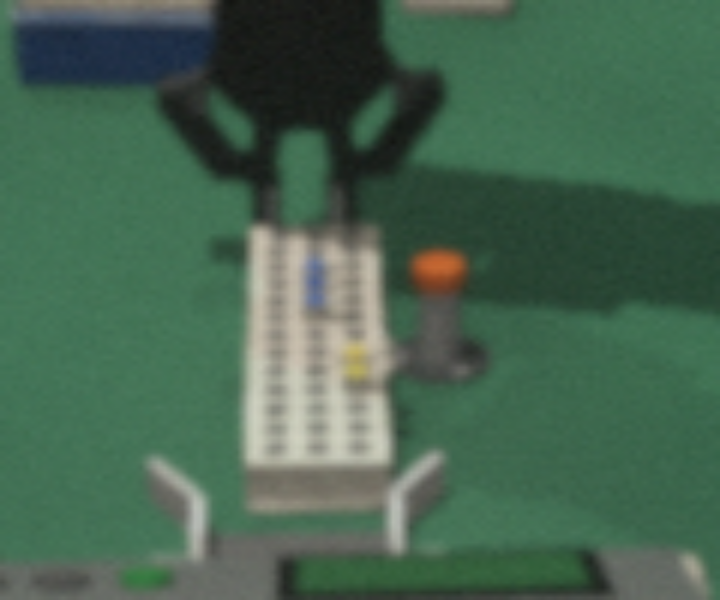

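```bash
python3 -c "
from h import *
f=lambda L:np.array(L)/(800/140)+[180,150]
g=(ray('top',f([(99,235),(111,344),(335,201)]),30)[:,:2]);h=g-O;print((h@L).round(1),(h@D).round(1))
v=g[0]-g[2];print('th',np.degrees(np.arctan2(v[1],v[0])))
f=lambda L:np.array(L)/[6,5]+[190,150]
rack('side',f([(246,465),(390,465)]),f([(249,228),(380,231)]))
"
```

```text
[ 21.  -35.9  22.6] [ -14.8  -15.  -137.8]
th 96.74140448285175
rack c [541.3 -30.1] th 96.2 len 216.8 w 56.8 60.1
 reader frame: lateral -5.9 in -116.3 tilt from lane 0.2 | post clearance 16.7
 tcp along -129.3 across -5.5
```

```bash
python3 -m creep '[[-0.5,-4,0,0.7,0,0,0],[-0.5,-4,0,0.7,0,0,0],[-0.5,-4,0,0.7,0,0,0],[-0.5,-4,0,0.7,0,0,0],[-0.5,-4,0,0.7,0,0,0],[-0.5,-4,0,0.7,0,0,0],[-0.5,-4,0,0.7,0,0,0],[-0.5,-4,0,0.7,0,0,0],[-0.5,-4,0,0.7,0,0,0],[-0.5,-4,0,0.7,0,0,0]]'; python3 -c "
from h import *
s,M=st();e=s['tool_pos'][:2]-O;print(e@L,e@D)
cv2.imwrite('pics/s12.png',cv2.resize(camera('side')[150:270,190:310],(720,600)))
cv2.imwrite('pics/t12.png',cv2.resize(camera('top')[170:240,140:240],(800,560),interpolation=cv2.INTER_CUBIC))"
```

```text
time_s: 15.1
tool_pos: [563.3, -117.4, 14.3]
ee_rot: [-0.526, 0.526, -0.472, 0.472]
force: [-0.5, -0.6, -0.8]
finger_gap: 21.2
t 15.1 tcp [ 563.3 -117.4   14.3] F [-0.5 -0.6 -0.8] gap 21.2 J [-0.29  0.7   1.72  0.    0.73 -0.39]
tool axes x,y,z (world): [ 0.108 -0.994 -0.   ] [-0.  0. -1.] [ 0.994  0.108 -0.   ] x-azimuth -83.8
6.882200256573622 -205.4732990942583
```

View pics/t12.png

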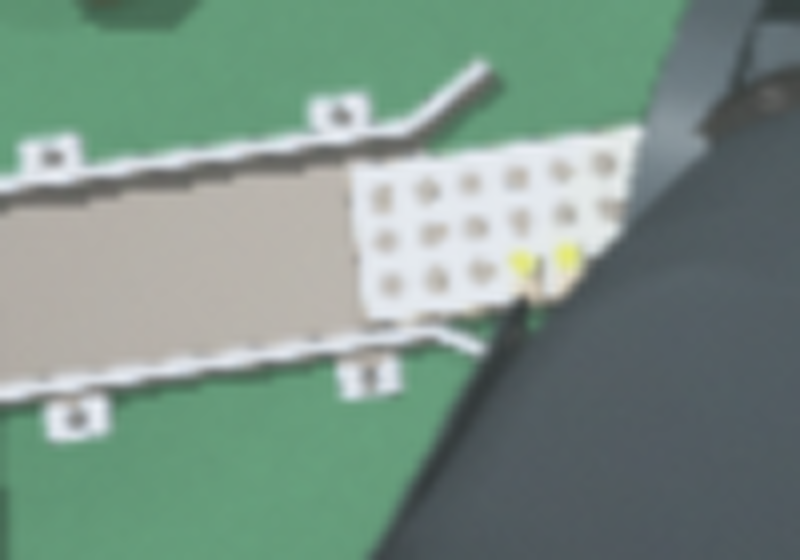

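View pics/s12.png

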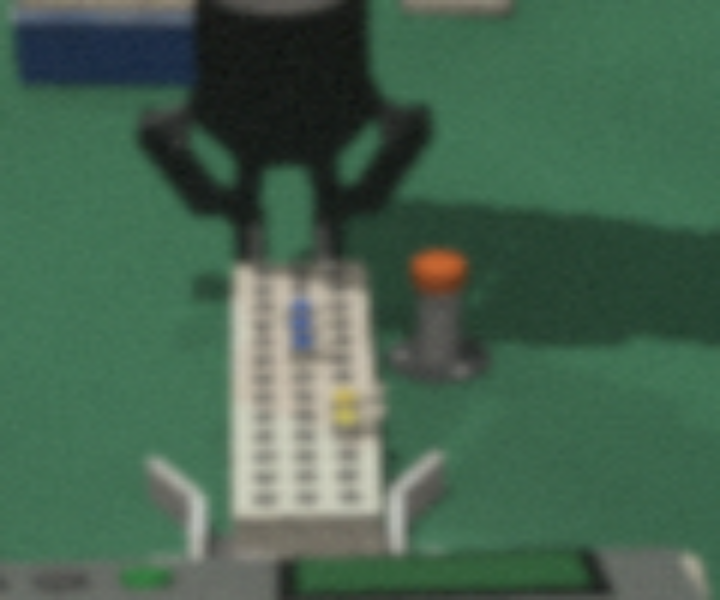

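```bash
python3 -m creep '[[-0.5,-5,0,0,0,0,0],[-0.5,-6,0,0,0,0,0],[-0.5,-6,0,0,0,0,0],[-0.5,-6,0,0,0,0,0],[-0.5,-6,0,0,0,0,0],[-0.5,-6,0,0,0,0,0],[-0.5,-6,0,0,0,0,0],[-0.5,-6,0,0,0,0,0]]';python3 -m creep '[[-0.5,-6,0,0,0,0,0],[-0.5,-6,0,0,0,0,0],[-0.5,-6,0,0,0,0,0],[-0.5,-6,0,0,0,0,0],[-0.5,-6,0,0,0,0,0],[-0.5,-6,0,0,0,0,0],[-0.5,-6,0,0,0,0,0],[-0.5,-6,0,0,0,0,0],[-0.5,-6,0,0,0,0,0]]'; python3 -c "
from h import *
s,M=st();e=s['tool_pos'][:2]-O;print(e@L,e@D)
cv2.imwrite('pics/s13.png',cv2.resize(camera('side')[180:300,190:310],(720,600)))
cv2.imwrite('pics/t13.png',cv2.resize(camera('top')[170:240,110:210],(800,560),interpolation=cv2.INTER_CUBIC))"
```

```text
time_s: 16.0
tool_pos: [558.2, -70.5, 14.3]
ee_rot: [0.526, -0.526, 0.472, -0.472]
force: [0.6, -1.0, 0.3]
finger_gap: 21.7
time_s: 16.9
tool_pos: [552.4, -16.9, 14.3]
ee_rot: [0.526, -0.526, 0.472, -0.472]
force: [0.7, -1.6, 1.5]
finger_gap: 21.4
t 16.9 tcp [552.4 -16.9  14.3] F [ 0.7 -1.6  1.5] gap 21.4 J [-0.11  0.67  1.78 -0.    0.7  -0.22]
tool axes x,y,z (world): [ 0.108 -0.994  0.   ] [ 0. -0. -1.] [0.994 0.108 0.   ] x-azimuth -83.8
6.558617545572565 -104.3421104360304
```

View pics/t13.png

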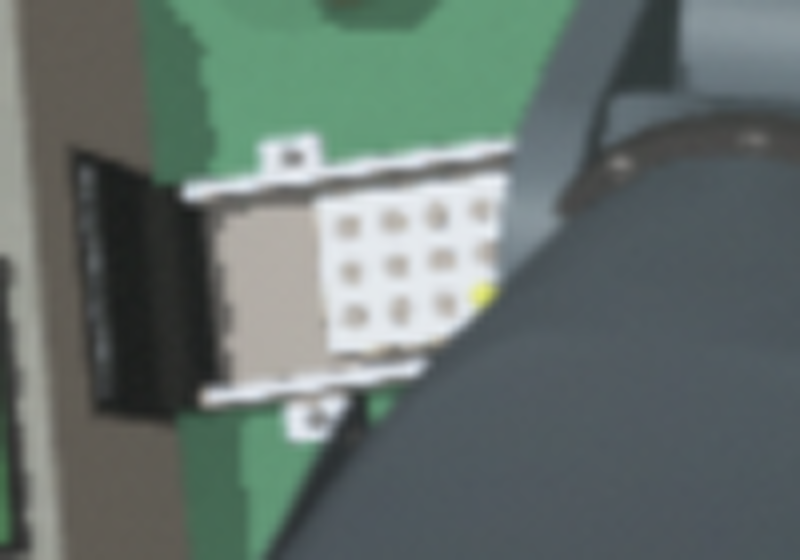

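View pics/s13.png

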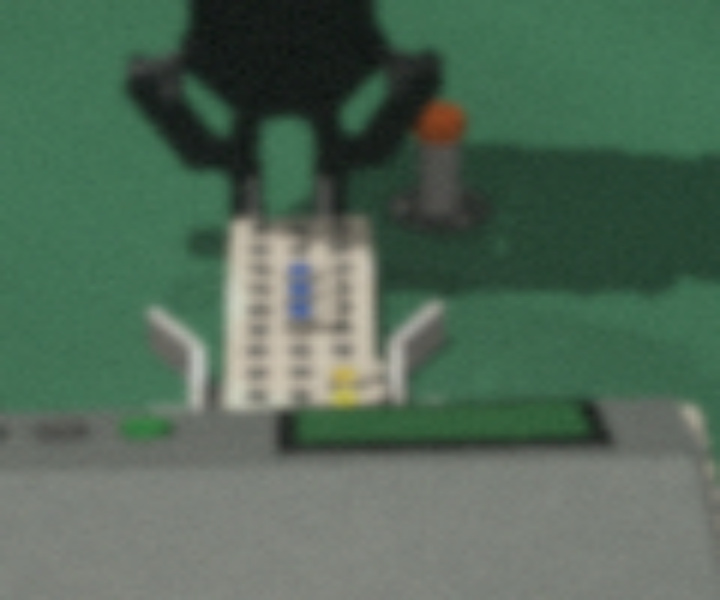

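```bash
python3 -m creep '[[-0.5,-6,0,0,0,0,0],[-0.5,-6,0,0,0,0,0],[-0.5,-6,0,0,0,0,0],[-0.5,-5,0,0,0,0,0],[-0.5,-4,0,0,0,0,0],[-0.5,-3,0,0,0,0,0],[-0.5,-2,0,0,0,0,0]]'; for i in 1; do python3 -m creep '[[-0.5,-2,0,0,0,0,0],[-0.5,-2,0,0,0,0,0]]'; done; python3 -c "
from h import *
s,M=st();e=s['tool_pos'][:2]-O;print(e@L,e@D)
cv2.imwrite('pics/t14.png',cv2.resize(camera('top')[170:240,110:210],(800,560),interpolation=cv2.INTER_CUBIC))"
```

```text
time_s: 17.7
tool_pos: [548.9, 14.7, 14.3]
ee_rot: [-0.526, 0.526, -0.472, 0.472]
force: [-0.1, -1.1, -0.4]
finger_gap: 21.0
time_s: 17.9
tool_pos: [548.5, 18.5, 14.3]
ee_rot: [-0.526, 0.526, -0.472, 0.472]
force: [0.3, -0.5, -0.9]
finger_gap: 21.3
t 17.9 tcp [548.5  18.5  14.3] F [ 0.3 -0.5 -0.9] gap 21.3 J [-0.05  0.66  1.79 -0.    0.69 -0.16]
tool axes x,y,z (world): [ 0.108 -0.994 -0.   ] [-0. -0. -1.] [ 0.994  0.108 -0.   ] x-azimuth -83.8
6.429027866957294 -68.77064060575026
```

View pics/t14.png

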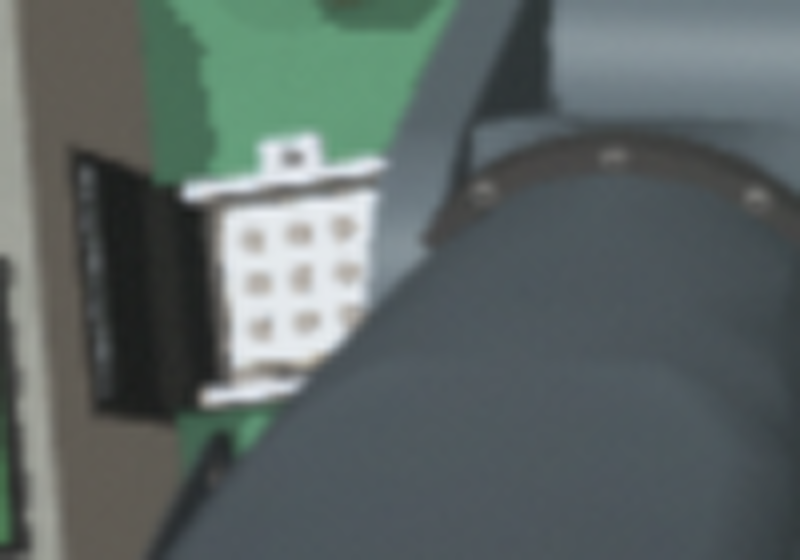

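```bash
python3 -m creep '[[-0.5,-1.5,0,0,0,0,0],[-0.5,-1.5,0,0,0,0,0],[-0.5,0,0,0,0,0,0]]'; python3 -m creep '[[-0.5,-1.5,0,0,0,0,0],[-0.5,0,0,0,0,0,0]]';python3 -c "
from h import *
s,M=st();e=s['tool_pos'][:2]-O;print(e@L,e@D)"
```

```text
time_s: 18.25
tool_pos: [548.2, 21.6, 14.3]
ee_rot: [0.526, -0.526, 0.472, -0.472]
force: [-0.8, 0.9, -0.0]
finger_gap: 21.6
time_s: 18.45
tool_pos: [548.1, 23.0, 14.3]
ee_rot: [0.526, -0.526, 0.472, -0.472]
force: [-0.0, -0.3, -0.4]
finger_gap: 21.4
t 18.45 tcp [548.1  23.   14.3] F [-0.  -0.3 -0.4] gap 21.4 J [-0.04  0.66  1.79  0.    0.69 -0.15]
tool axes x,y,z (world): [ 0.108 -0.994 -0.   ] [ 0.  0. -1.] [0.994 0.108 0.   ] x-azimuth -83.8
6.464820847759157 -64.2002789877098
```

```bash
python3 -m creep '[[-0.5,-1.5,0,0,0,0,0],[-0.5,-1,0,0,0,0,0]]' | egrep 'pos|force'; python3 -m creep '[[-0.5,-1,0,0,0,0,0],[-0.5,0,0,0,0,0,0]]'| egrep 'pos|force';  python3 -c "
from h import *
s,M=st();e=s['tool_pos'][:2]-O;print(e@L,e@D)
cv2.imwrite('pics/t15.png',cv2.resize(camera('top')[170:240,110:210],(800,560),interpolation=cv2.INTER_CUBIC))"
```

```text
tool_pos: [547.8, 25.5, 14.3]
force: [0.4, -0.4, -0.2]
tool_pos: [547.7, 26.6, 14.3]
force: [-0.6, 0.9, 0.0]
t 18.85 tcp [547.7  26.6  14.3] F [-0.6  0.9  0. ] gap 21.3 J [-0.04  0.66  1.79  0.    0.69 -0.14]
tool axes x,y,z (world): [ 0.108 -0.994 -0.   ] [ 0.  0. -1.] [0.994 0.108 0.   ] x-azimuth -83.8
6.433366212394482 -60.662133888914866
```

View pics/t15.png

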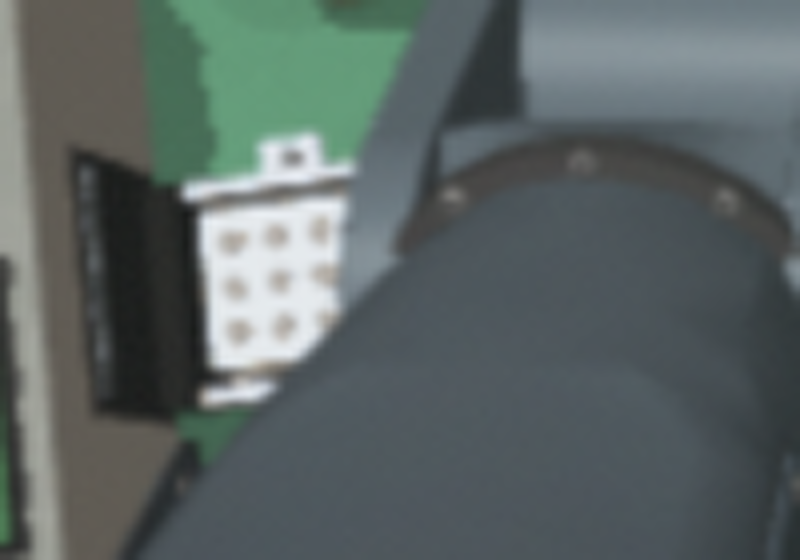

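```bash
python3 -m creep '[[-0.5,-1,0,0,0,0,0],[-0.5,-1,0,0,0,0,0]]' | egrep 'pos|force'; python3 -m creep '[[-0.5,-1,0,0,0,0,0],[-0.5,0,0,0,0,0,0]]'| egrep 'pos|force'
```

```text
tool_pos: [547.5, 28.4, 14.3]
force: [-0.8, -1.6, 0.4]
tool_pos: [547.3, 29.5, 14.3]
force: [-0.3, -0.5, 0.4]
```

```bash
python3 -m creep '[[-0.5,-1,0,0,0,0,0],[-0.5,0,0,0,0,0,0]]'| egrep 'pos|force'
```

```text
tool_pos: [547.2, 30.5, 14.3]
force: [0.5, 0.9, 0.9]
```

```bash
python3 -m creep '[[-0.5,-1,0,0,0,0,0],[-0.5,0,0,0,0,0,0]]'| egrep 'pos|force'; python3 -c "
from h import *
s=sense();e=s['tool_pos'][:2]-O;print(e@L,e@D)
cv2.imwrite('pics/t16.png',cv2.resize(camera('top')[170:240,110:210],(800,560),interpolation=cv2.INTER_CUBIC))
cv2.imwrite('pics/s16.png',cv2.resize(camera('side')[180:300,190:310],(720,600)))"
```

```text
tool_pos: [547.1, 31.5, 14.3]
force: [0.5, -0.2, 0.6]
6.396816974603302 -55.69079066384283
```

View pics/t16.png

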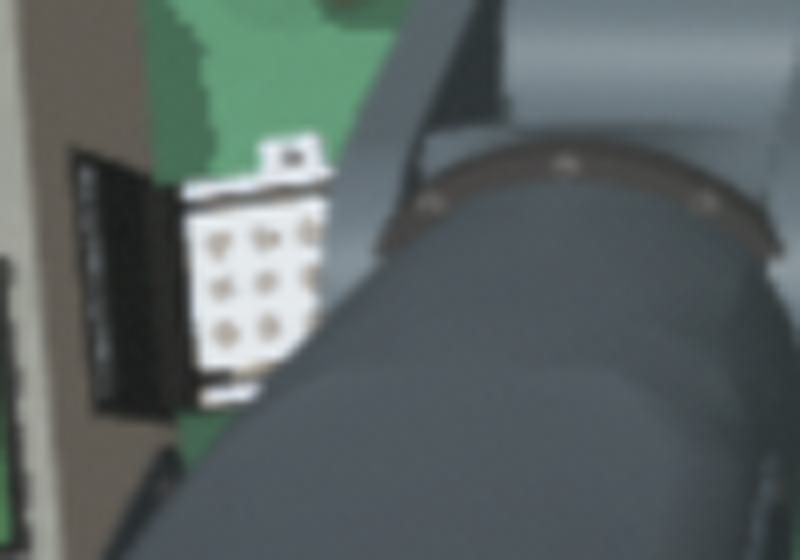

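View pics/s16.png

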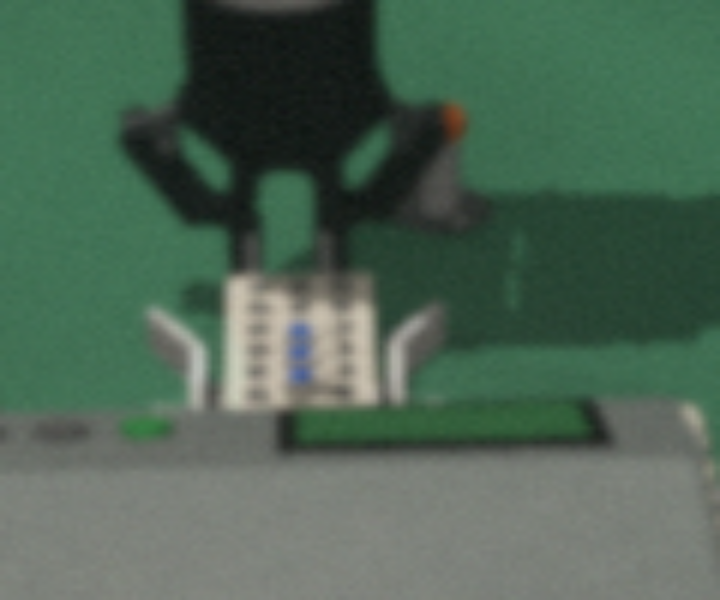

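```bash
python3 -m creep '[[-0.5,-1,0,0,0,0,0],[-0.5,0,0,0,0,0,0]]'| egrep 'pos|force';python3 -m creep '[[-0.5,-1,0,0,0,0,0],[-0.5,0,0,0,0,0,0]]'| egrep 'pos|force'
```

```text
tool_pos: [547.0, 32.4, 14.3]
force: [0.2, 0.2, -0.4]
tool_pos: [546.9, 33.5, 14.3]
force: [0.7, 0.1, 1.0]
```

```bash
python3 -m creep '[[-0.5,-1,0,0,0,0,0],[-0.5,0,0,0,0,0,0]]'| egrep 'pos|force'; python3 -c "
from h import *
print(sense()['joint_efforts'].round(2),sense()['force'].round(2))
cv2.imwrite('pics/t17.png',cv2.resize(camera('top')[170:240,110:210],(800,560),interpolation=cv2.INTER_CUBIC))"
```

```text
tool_pos: [547.2, 33.9, 14.4]
force: [0.8, -5.3, -0.7]
[  3.16 -57.39 -18.26   0.9    0.34   0.06] [ 0.75 -5.35 -0.7 ]
```

View pics/t17.png

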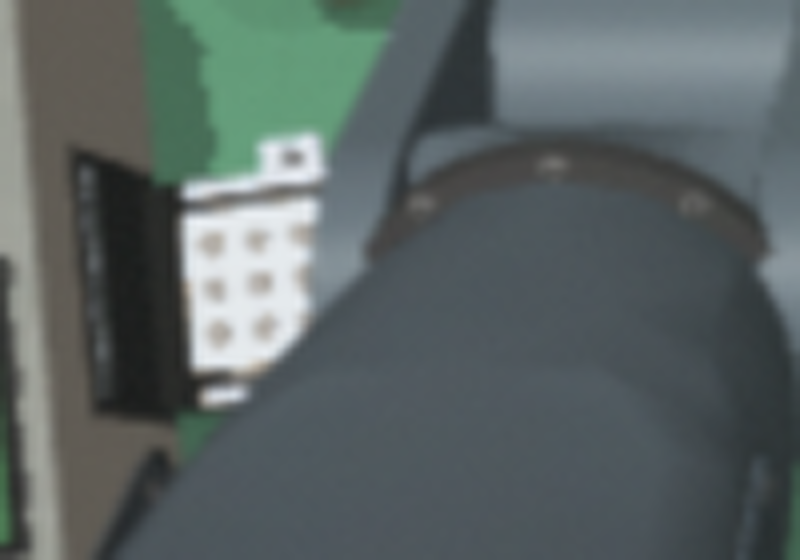

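```bash
python3 -m creep '[[-0.5,-0.8,0,0,0,0,0],[-0.5,0,0,0,0,0,0]]'| egrep 'pos|force'; python3 -m creep '[[-0.5,2,0,0,0,0,0],[-0.5,6,0,0,0,0,0],[-0.5,10,0,0,0,0,0],[-0.5,0,-20,0,0,0,0],[-0.5,0,-30,0,0,0,0],[-0.5,0,-30,0,0,0,0],[-0.5,0,-30,0,0,0,0],[-0.5,20,-20,0,0,0,0],[-0.5,35,0,-10,0,0,0],[-0.5,40,0,-20,0,0,0],[-0.5,40,0,-20,0,0,0],[-0.5,40,0,-20,0,0,0],[-0.5,40,0,-20,0,0,0],[-0.5,40,0,-20,0,0,0],[-0.5,30,0,-20,0,0,0],[-0.5,15,0,0,0,0,0],[-0.5,0,0,0,0,0,0]]'; python3 -c "
from h import *
cv2.imwrite('pics/t18f.png',camera('top'))
cv2.imwrite('pics/s18.png',camera('side'))
cv2.imwrite('pics/t18.png',cv2.resize(cv2.imread('pics/t18f.png')[160:260,110:250],(800,571),interpolation=cv2.INTER_CUBIC))"
```

```text
tool_pos: [547.5, 34.0, 14.5]
force: [2.4, -11.5, -0.9]
time_s: 22.35
tool_pos: [451.7, -296.8, 144.4]
ee_rot: [0.526, -0.526, 0.473, -0.473]
force: [-0.4, 0.4, -0.7]
finger_gap: 20.8
```

View pics/t18f.png

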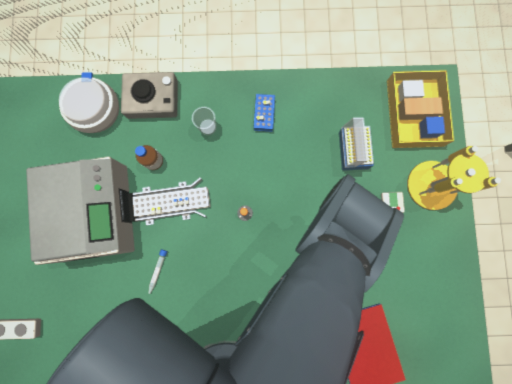

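View pics/t18.png

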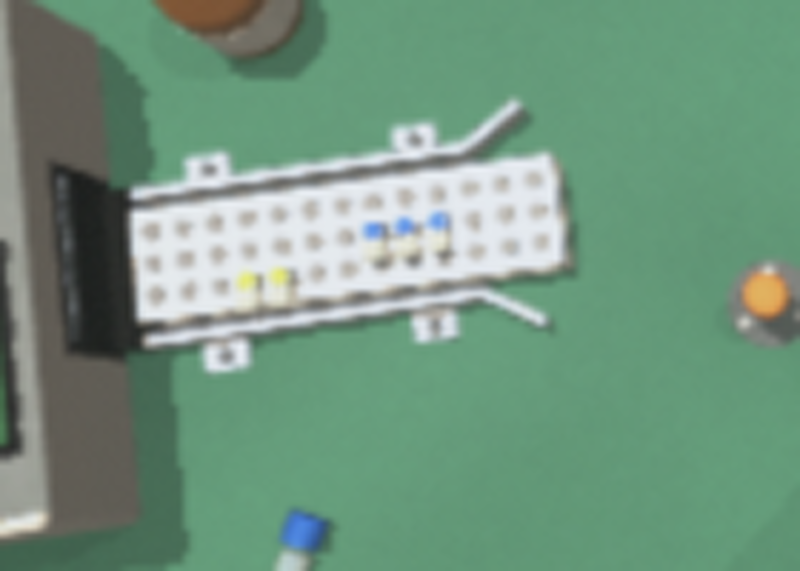

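View pics/s18.png

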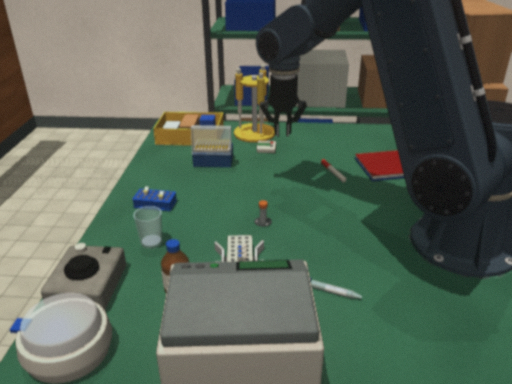

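```bash
python3 -c "
from h import *
f=lambda L:np.array(L)/(800/140)+[110,160]
rack('top',f([(128,208),(138,322)]),f([(553,154),(567,267)]))
from plant import close_job
print(close_job())"
```

```text
rack c [528.5 152. ] th 95.8 len 220.6 w 59.3 59.3
 reader frame: lateral 0.6 in 66.1 tilt from lane -0.2 | post clearance 22.2
 tcp along -436.5 across 121.2
the job is handed in; nothing more can be done
None
```

The rack is fully home against the black stop, and I've handed the job in at about 22 s of the 61 s allowed.

- **Moves:** With the fingers shut, I pushed the far end of the rack, then the near end. That turned it past the orange-capped post without touching it. I then pushed it lengthwise into the lane with the fingers about 21 mm apart, straddling the middle of its tail. I never pinched or lifted it.
- **Stop contact:** The push force stayed under about 2 N in the readings taken along the way. It rose to about 5 N and then 11.5 N at the stop with no further movement, so I backed off and raised the hand clear.
- **Last look (top view):** The rack centre is 66 mm in, where fully home is 65 mm. It sits 0.6 mm off the lane axis and tilted 0.2°, within the roughly 2 mm camera calibration. All five tubes are upright.
- **Bystanders:** In the final pictures they look where they were. I checked this by eye only, and the arm partly covers the timer and hides the marker in the top view; both are in place in the side view.
- **Disagreement:** On the way to the lane mouth, the rack drifted about 8 mm to the robot's side. I corrected this by moving the fingers slightly sideways as they pushed. The side camera also read 1 to 5 mm differently from the top one, so I relied on the top view for the final fit.

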